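Find the stamped crate and send it past the dispatch line

TASK

Check under both small plywood crates, the left one first and then the right one (left and right as seen from the robot): with the fingertips tip each towards the robot over the edge of the wooden stop board, by 60 degrees or more, so that its underside can be seen from across the bench, and bring it back down flat. Then push the crate that is stamped underneath along the bench until it stands flat and completely past the white dispatch line. Never pick a crate up, leave the unstamped one flat by the board, and do not disturb anything else on the bench.

Things in the scene. Friction and masses are not known exactly. Their poses are not given: they have to be found in the camera images.
- crate_a: open plywood crate 90 deep (own x, away from the robot) x 150 wide (own y) x 75 high, walls and floor 8 thick, empty, heavy base, 0.2 to 0.45 kg; origin at the centre of its underside, z up. Starts flat, its near long wall 5 to 10 beyond the stop board's far edge. Looks like crate_b from above; either may stand left or right.
- crate_b: same size, look, origin and axes as crate_a; either may stand left or right. A crate tips about its near bottom edge, against the board, when its near wall is pulled towards the robot from inside near the rim; it falls back flat by itself from tilts under about 65 degrees, beyond that onto its side on the board. Tipping shifts it by up to about 25.
- stamp (a point): centre of the stamp, a black ring 80 across with a bar through it, inked at the middle of the underside of one of the crates: it shows only when that crate is tipped. It coincides with its crate's origin; the other crate is bare underneath.
- stop_board: fixed wooden stop board on the bench on the robot's side of both crates: 110 deep (own x), 600 long (own y), 10 high; origin at the centre of its underside, so its far edge is 55 from the origin along own x.
- dispatch_line: white tape stripe across the bench, the dispatch line: 20 wide (own x, pointing away from the robot), 620 long (own y), flush with the bench; origin at its centre.
- ink_jar: small closed ink jar, 38 across, 65 high, standing between the crates; origin at the centre of its underside. To be left alone.
- tape_roll: roll of paper tape lying flat, 52 across, 24 high, beyond the dispatch line near the middle; origin at the centre of its underside. To be left alone.
- squeegee: wooden squeegee, 200 long, 65 wide with its rubber blade, 45 high, lying at the right side, pointing away from the robot; origin at the centre of its underside. To be left alone.
- ink_tub: large closed ink tub, 84 across, 100 high, at the left side; origin at the centre of its underside. To be left alone.
- sheet_pack: flat pack of sheets 180 x 130 x 35, at the left side; origin at the centre of its underside. To be left alone.
- spatula: spatula lying at the right side; origin at the centre of its underside. To be left alone.
- spray_can: can 56 across, 150 high, left of the left crate, nearer the robot; origin at the centre of its underside. To be left alone.
Things that resemble listed ones, but are neither listed nor needed, are in the scene too. What is shaped like the crate_a but turquoise is not meant.

How it is judged:
By the outcome, as a careful person would: the job done as asked, in the order asked, and still so for the second after the job is handed in, with the robot touching nothing.
It also fails if it takes over 72 s, if anything falls off the work surface, if the arm or the gripper's body presses on something with over 40 N, if the wrist force passes 120 N, or if a joint passes its speed limit or range.

ROBOT

A 7-joint arm with a two-finger parallel gripper is mounted at the origin on the work surface. World frame = base frame: x ahead of the robot, y to its left, z up, the work surface at z = 0. Lengths are in m, angles in rad, forces in N, time in s.
With the tool pointing down it reaches from about 0.425 to 1.025 m from the base axis. Payload 3.6 kg.
Tool frame: the origin (TCP) lies between the finger pads; the fingertips stand 8 mm ahead of it and the grasp point (between the pads) lies 11 mm behind it (env.tip_extent is the distance from the TCP to the fingertips, in m); z points along the fingers, y is the line along which they close (so a half turn about z gives the same grasp; the last joint's range is limited). The gripper opens to 85 mm and grips with 20 to 120 N. Pads are 22 mm wide; open, the fingers measure 114 mm over their backs; the gripper's body (76 mm by 85 mm) begins 54 mm behind the grasp point. The pads swing forward as they close: fully open they stand 13 mm farther back than shut.
Start: joints at [-1.411, 0.591, 0.048, 1.609, -0.033, 0.943, -0.034], TCP at [0.182, 0.702, 0.239] pointing down, gripper open.
Joint ranges: [-2.69, 2.69], [-0.47, 2.24], [-1.27, 1.36], [0.19, 2.51], [-1.53, 4.68], [0.08, 2.07], [-3.09, 3.09]. Speed limits (rad/s): [2.57, 2.57, 3.14, 3.14, 3.14, 3.14, 3.14].

INTERFACE

Orientations are given as a 3x3 rotation matrix whose columns are the frame's x, y, z axes.
In Python, from plant import env gives the robot as it stands.
- The arm moves only by the tool send_rows, never from a script. Its argument "commands" is a list of rows, each a list of 5 numbers: the opening, from 0 (shut) to 1 (fully open), then the shift along the tool's x, y, z in cm, then the turn about the tool's z in rad. In form: [[grip, dx, dy, dz, yaw], ...]. A call has 1 to 5 rows; each row is the pose to reach, as a shift and turn from the pose commanded when the call began, along the tool's axes at that moment; what a row does not reach only later rows make up. A row lasts 1/12 s, in which the tool goes at most 41.7 mm and 7.16 degrees, less where a joint would pass 70% of its speed; a pose out of reach is approached as far as the arm can. A call with a gripper value outside its range is refused whole. The fingers move at their own pace and stop on an object; "squeeze" is the grip in N (left out, the last holds). Time passes only in rows, so rows that repeat a pose let the fingers close. It gives the time, the measured TCP pose, the force, the opening and the grip force at its end, in the units of the state.
- env.get_obs(): the state, without advancing time (a new reading comes with each control period).
- env.camera(name): name is "scene" or "top"; returns the picture (384x512x3 uint8, red, green, blue); there is no depth.
- env.camera_params(name): a dict with "intrinsics" (3x3 intrinsics, pixels), "R" (3x3) and "t" (3): a world point X has camera coordinates R X + t. Camera axes: x right, y down, z forward; pixel columns grow to the right and rows downward; lengths in m; the calibration is good to about 2 mm. A picture is of the moment at which its call begins. camera_params takes no time and is no camera call.
- env.hand_in(): hands the job in; it is judged then, once.
The state is a dict: "time_s": time; "joints": joint angles; "dq": joint speeds; "joint_torque": joint torques, N m; "tcp_pos": TCP position; "tcp_rot": TCP orientation; "ft_force": force on the tool from outside, world axes, zero at the start; "wrist_torque": the same for the moment, N m; "opening": finger opening in m; "gripper_force": force on a finger pad.
Only numpy, scipy, OpenCV 4.12 (cv2) and the standard library are available. Lean on these libraries where they do the work, as an engineer would, in place of code of your own. Each camera call takes 0.05 s, during which the arm holds its last target. There are 200 camera calls.

## Working session

There is one attempt and no reset: what is moved stays moved. The work goes in short steps, Python scripts to look and compute and a tool call to move; the robot and the scene stay as the last step left them, time stands still between calls to the robot, and variables do not carry over. Pictures are saved under pics/ and viewed, at most 10 in all, crops included, and the job is handed in when it is done.

Besides the shell and the picture viewer there is one more tool, called as name(argument=value, ...), one argument or row to a line, values as JSON. send_rows: Moves the arm, as the interface text tells. Its arguments: {"type":"object","properties":{"commands":{"type":"array"},"squeeze":{"type":"number"}},"required":["commands"]}

```bash
mkdir -p pics; ls
python3 - <<'E'
from plant import env
import cv2,numpy as np
np.set_printoptions(precision=4,suppress=True)
for n in("scene","top"):
    cv2.imwrite(f"pics/{n}0.png",env.camera(n)[:,:,::-1]); p=env.camera_params(n); print(n,p["intrinsics"],p["R"],p["t"],-p["R"].T@p["t"])
o=env.get_obs();print(o["tcp_pos"],o["tcp_rot"],o["time_s"],o["opening"],env.tip_extent)
E
```

```text
pics
scene [[396.0526   0.     251.889 ]
 [  0.     396.0526 190.2247]
 [  0.       0.       1.    ]] [[-0.695   0.7189 -0.0129]
 [ 0.4869  0.4573 -0.7442]
 [-0.5291 -0.5234 -0.6679]] [ 0.3463 -0.1727  1.5278] [1.1331 0.6297 0.8964]
top [[391.7932   0.     246.4291]
 [  0.     391.7932 184.0307]
 [  0.       0.       1.    ]] [[-0.0217 -0.9997  0.0123]
 [-0.9929  0.0201 -0.1168]
 [ 0.1165 -0.0147 -0.9931]] [-0.0131  0.474   1.2361] [ 0.3263 -0.0044  1.283 ]
[0.1819 0.701  0.2383] [[-0.968   0.251  -0.0004]
 [ 0.251   0.968  -0.002 ]
 [-0.0001 -0.002  -1.    ]] 0.1 0.08554207652680101 0.008
```

View pics/top0.png

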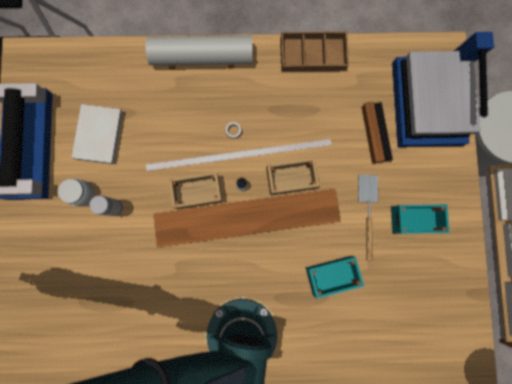

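View pics/scene0.png

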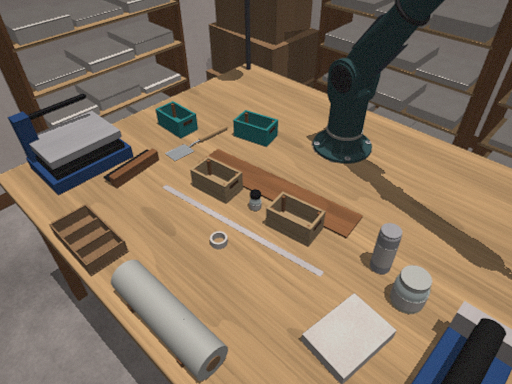

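The top view shows the crates at about (198,190) on the left and (293,177) on the right. The jar is at (243,184), the board runs along y≈218, the line goes from (147,167) to (330,142), and the tape roll is at (233,130). I'll crop in to segment them.

```bash
cat > h.py <<'E'
from plant import env
import cv2,numpy as np
np.set_printoptions(precision=4,suppress=True)
P={n:env.camera_params(n) for n in("scene","top")}
def ray(n,uv,z):
    p=P[n];c=-p["R"].T@p["t"];d=p["R"].T@np.linalg.solve(p["intrinsics"],[uv[0],uv[1],1.]);return c+d*(z-c[2])/d[2]
def proj(n,X):
    p=P[n];q=p["intrinsics"]@(p["R"]@np.asarray(X,float)+p["t"]);return q[:2]/q[2]
E
python3 - <<'E'
from h import *
t=cv2.imread("pics/top0.png");s=cv2.imread("pics/scene0.png")
a=cv2.resize(t[115:255,135:350],None,fx=3.7,fy=3.7,interpolation=cv2.INTER_CUBIC)
cv2.imwrite("pics/c1.png",a); print(a.shape)
for u,v in[(198,178),(293,165),(198,190),(250,215),(200,140),(240,155),(222,190),(172,195),(233,168),(243,184)]: print(u,v,t[v,u], cv2.cvtColor(t[v:v+1,u:u+1],cv2.COLOR_BGR2HSV)[0,0])
E
```

```text
(518, 796, 3)
198 178 [46 68 82] [ 18 112  82]
293 165 [41 60 73] [ 18 112  73]
198 190 [ 95 136 164] [ 18 107 164]
250 215 [ 47  80 129] [ 12 162 129]
200 140 [ 91 136 171] [ 17 119 171]
240 155 [188 191 195] [ 13   9 195]
222 190 [45 69 89] [ 16 126  89]
172 195 [ 93 133 165] [ 17 111 165]
233 168 [ 96 144 183] [ 17 121 183]
243 184 [34 35 35] [30  7 35]
```

View pics/c1.png

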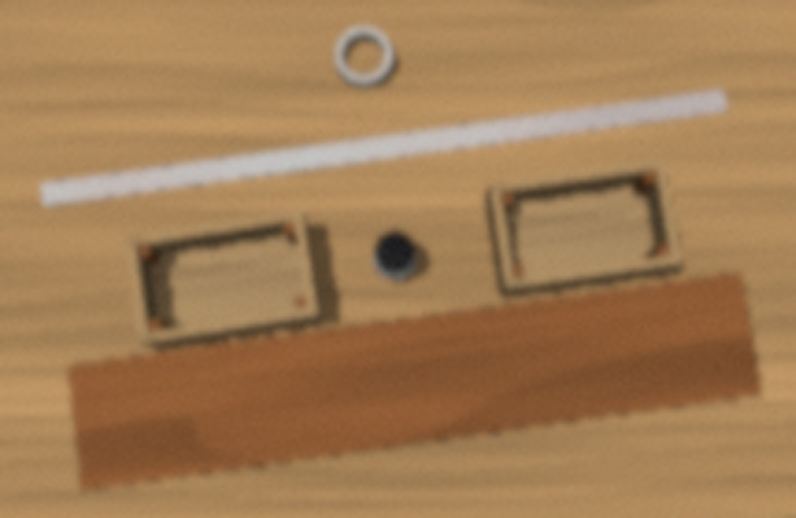

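The crop shows both crate rims. Left corners (crop px) are about (135,242), (303,215), (322,318), (150,342); right corners about (488,190), (658,170), (682,268), (503,293). The jar is at (395,255).

Run:
```python
from h import *
t=cv2.imread("pics/top0.png");H=cv2.cvtColor(t,cv2.COLOR_BGR2HSV)
cv=lambda u,v:((u+.5)/3.7-.5+135,(v+.5)/3.7-.5+115)
def rep(n,c,z):
    X=np.array([ray("top",p,z) for p in c])[:,:2];print(n,X.tolist() and X.round(4).tolist(),"mean",X.mean(0),"sides",np.linalg.norm(X-np.roll(X,-1,0),axis=1))
    return X
rep("L",[cv(*p) for p in[(135,242),(303,215),(322,318),(150,342)]],.075)
rep("R",[cv(*p) for p in[(488,190),(658,170),(682,268),(503,293)]],.075)
def big(m,roi):
    k=np.zeros_like(m);x0,y0,x1,y1=roi;k[y0:y1,x0:x1]=m[y0:y1,x0:x1]
    c=max(cv2.findContours(k,0,1)[0],key=cv2.contourArea);return c
for n,lo,hi,roi,z in[("line",(0,0,150),(180,50,255),(140,138,340,175),0),("board",(8,140,80),(15,255,200),(140,180,350,250),.01)]:
    c=big(cv2.inRange(H,lo,hi),roi);r=cv2.minAreaRect(c);X=rep(n,cv2.boxPoints(r),z)
    d=X-X.mean(0);w=np.linalg.svd(d)[2][0];w*=np.sign(w[1]);print("yaw",np.degrees(np.arctan2(-w[0],w[1])))
c=big(cv2.inRange(H,(0,0,0),(180,60,60)),(230,170,256,197));print("jar",ray("top",c[:,0].mean(0),.065),len(c))
c=big(cv2.inRange(H,(0,0,120),(180,60,255)),(220,118,246,140));print("tape",ray("top",c[:,0].mean(0),.02))
```

```text
L [[0.4853, 0.2109], [0.5053, 0.0699], [0.4182, 0.0552], [0.4012, 0.1984]] mean [0.4525 0.1336] sides [0.1424 0.0884 0.1442 0.085 ]
R [[0.5236, -0.0863], [0.5379, -0.2309], [0.454, -0.2476], [0.436, -0.0965]] mean [ 0.4879 -0.1653] sides [0.1452 0.0855 0.1522 0.0881]
line [[0.5497, 0.3085], [0.6257, -0.3061], [0.6046, -0.3081], [0.529, 0.3054]] mean [ 0.5772 -0.0001] sides [0.6193 0.0212 0.6181 0.0209]
yaw 7.0389679787403
board [[0.3898, 0.283], [0.4592, -0.314], [0.3459, -0.324], [0.2787, 0.2672]] mean [ 0.3684 -0.022 ] sides [0.601  0.1138 0.595  0.1123]
yaw 6.556437608839369
jar [ 0.4718 -0.0072  0.065 ] 24
tape [0.656  0.0176 0.02  ]
```

```bash
cat >> h.py <<'E'
A=np.radians(6.9);EX=np.array([np.cos(A),np.sin(A),0])
def plan(x,y,z):
    o=env.get_obs();R=np.array(o["tcp_rot"]);p=np.array(o["tcp_pos"])
    D=np.c_[-EX,np.cross([0,0,-1.],-EX),[0,0,-1.]]
    Q=R.T@D;print("t",o["time_s"],"p",p,"shift cm",100*R.T@(np.array([x,y,z])-p),"yaw",np.arctan2(Q[1,0],Q[0,0]),"F",np.array(o["ft_force"]),"tilt",R[2,2])
E
python3 -c "
from h import *
plan(.4355,.1307,.14)"
```

```text
t 0.1 p [0.1819 0.701  0.2383] shift cm [-38.8678 -48.8212   9.9301] yaw -0.3741771414635463 F [ 0.2189  0.5143 -0.4464] tilt -0.9999978913642191
```

send_rows(
  commands=[
    [0,-2.6,-3.2,0,-0.1],
    [0,-5.2,-6.4,0,-0.2],
    [0,-7.8,-9.6,0,-0.3],
    [0,-10.4,-12.8,0,-0.374],
    [0,-13,-16,0,-0.374],
  ],
)

```text
time_s: 0.52
tcp_pos: [0.2681, 0.512, 0.2389]
tcp_rot: [[-0.992, -0.123, -0.0], [-0.123, 0.992, -0.001], [0.0, -0.001, -1.0]]
ft_force: [0.5, -0.3, -0.6]
opening: 0.0256
gripper_force: 0.0
```

```bash
python3 -c "
from h import *
plan(.4355,.1307,.14)"
```

```text
t 0.5167 p [0.2681 0.512  0.2389] shift cm [-11.9294 -39.8915   9.9126] yaw 0.0027315057043189725 F [ 0.5215 -0.3068 -0.5557] tilt -0.9999995928045505
```

send_rows(
  commands=[
    [0,-1.2,-3.8,0,0],
    [0,-2.4,-7.6,0,0],
    [0,-3.6,-11.4,0,0],
    [0,-4.8,-15.2,0,0],
    [0,-6,-19,0,0],
  ],
)

```text
time_s: 0.93
tcp_pos: [0.3503, 0.3307, 0.2392]
tcp_rot: [[-0.993, -0.12, -0.0], [-0.12, 0.993, -0.0], [0.0, -0.0, -1.0]]
ft_force: [1.2, 0.0, -0.7]
opening: 0.0002
gripper_force: 0.0
```

send_rows(
  commands=[
    [0,-1.2,-4,0,0],
    [0,-2.4,-8,0,0],
    [0,-3.6,-12,0,0],
    [0,-4.8,-16,2,0],
    [0,-6,-20.5,4,0],
  ],
)

```text
time_s: 1.35
tcp_pos: [0.4307, 0.1468, 0.2052]
tcp_rot: [[-0.993, -0.12, 0.003], [-0.12, 0.993, 0.001], [-0.003, 0.001, -1.0]]
ft_force: [0.9, 0.1, -0.0]
opening: -0.0002
gripper_force: 0.0
```

send_rows(
  commands=[
    [0,0,0,2,0],
    [0,0,0,4,0],
    [0,0,0,5,0],
    [0,0,0,5,0],
  ],
)

```text
time_s: 1.68
tcp_pos: [0.4279, 0.1472, 0.1528]
tcp_rot: [[-0.993, -0.119, -0.005], [-0.119, 0.993, -0.002], [0.005, -0.002, -1.0]]
ft_force: [0.0, -0.7, -0.4]
opening: -0.0001
gripper_force: 0.0
```

```bash
python3 -c "
from h import *
plan(.4355,.1307,.12)
t=env.camera('top')[:,:,::-1];s=env.camera('scene')[:,:,::-1]
a=cv2.resize(t[140:260,140:350],None,fx=3.7,fy=3.7,interpolation=2);b=cv2.resize(s[120:300,160:400],None,fx=3.2,fy=3.2,interpolation=2)
cv2.imwrite('pics/s1.png',b)"
```

```text
t 1.6833 p [0.4279 0.1472 0.1528] shift cm [-0.5723 -1.7241  3.2824] yaw -0.00108664440603913 F [ 0.0409 -0.71   -0.4258] tilt -0.9999869526197984
```

View pics/s1.png

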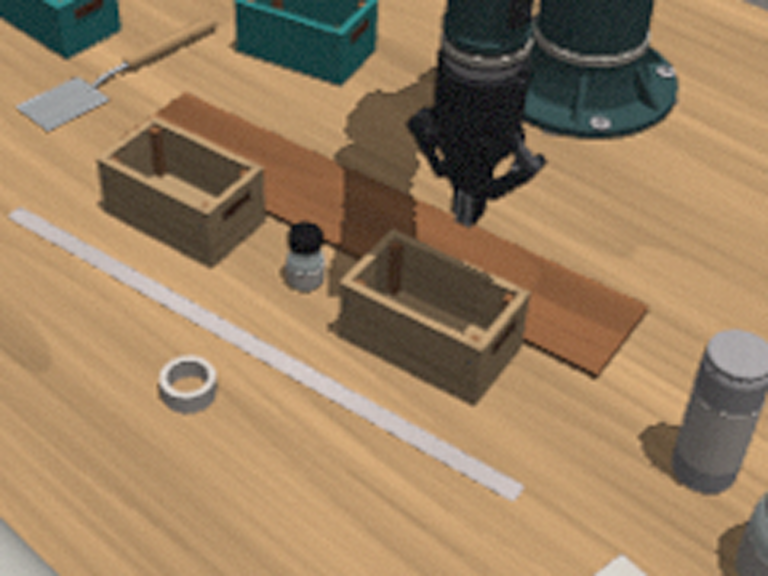

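The fingers sit above the left crate, and both crates are flat and undisturbed. Next I'll go down to about 8 mm below the rim and move until I touch the near wall.

send_rows(
  commands=[
    [0,-0.6,-1.8,2,0],
    [0,-0.6,-1.8,4,0],
    [0,-0.6,-1.8,6,0],
    [0,-0.6,-1.8,7.7,0],
    [0,-0.6,-1.8,7.7,0],
  ],
)

```text
time_s: 2.2
tcp_pos: [0.4369, 0.1313, 0.0766]
tcp_rot: [[-0.993, -0.121, -0.003], [-0.121, 0.993, -0.001], [0.003, -0.001, -1.0]]
ft_force: [-0.4, 0.7, 1.1]
opening: -0.0001
gripper_force: 0.0
```

send_rows(
  commands=[
    [0,0,0,0,0],
    [0,0.3,0,0,0],
    [0,0.6,0,0,0],
    [0,0.8,0,0,0],
  ],
)

```text
time_s: 2.53
tcp_pos: [0.4296, 0.1304, 0.0789]
tcp_rot: [[-0.993, -0.12, 0.002], [-0.12, 0.993, 0.001], [-0.002, 0.0, -1.0]]
ft_force: [-0.0, -0.4, -0.5]
opening: 0.0002
gripper_force: 0.4
```

```bash
python3 -c "
from h import *
plan(.4355,.1307,.075)"
```

```text
t 2.5333 p [0.4296 0.1304 0.0789] shift cm [-0.5879 -0.0459  0.3933] yaw 0.000100186205974284 F [-0.0356 -0.3696 -0.5034] tilt -0.9999985926968842
```

send_rows(
  commands=[
    [0,0,0,0.4,0],
    [0,0.3,0,0.4,0],
    [0,0.6,0,0.4,0],
    [0,0.6,0,0.4,0],
  ],
)

```text
time_s: 2.87
tcp_pos: [0.424, 0.1297, 0.0741]
tcp_rot: [[-0.993, -0.12, 0.001], [-0.12, 0.993, 0.001], [-0.001, 0.0, -1.0]]
ft_force: [2.7, -0.1, 1.3]
opening: 0.0001
gripper_force: 1.1
```

send_rows(
  commands=[
    [0,0.3,0,0,0],
    [0,0.6,0,0,0],
    [0,0.6,0,0,0],
  ],
)

```text
time_s: 3.12
tcp_pos: [0.4168, 0.1287, 0.0738]
tcp_rot: [[-0.993, -0.12, -0.001], [-0.12, 0.993, -0.0], [0.001, -0.0, -1.0]]
ft_force: [0.4, 0.9, 1.2]
opening: 0.0001
gripper_force: 1.1
```

send_rows(
  commands=[
    [0,0.5,0,0,0],
    [0,0.9,0,0.05,0],
    [0,1.4,0,0.2,0],
    [0,1.8,0,0.3,0],
    [0,2.2,0,0.5,0],
  ],
)

```text
time_s: 3.53
tcp_pos: [0.3952, 0.1261, 0.0687]
tcp_rot: [[-0.993, -0.12, -0.0], [-0.12, 0.993, -0.0], [0.0, -0.0, -1.0]]
ft_force: [2.0, 1.3, 2.0]
opening: 0.0002
gripper_force: 1.2
```

```bash
python3 -c "
from h import *
plan(.4355,.1307,.075)
s=env.camera('scene')[:,:,::-1]
b=cv2.resize(s[100:280,200:400],None,fx=3.2,fy=3.2,interpolation=2)
cv2.imwrite('pics/s2.png',b)"
```

```text
t 3.5333 p [0.3952 0.1261 0.0687] shift cm [-4.0546 -0.0281 -0.6271] yaw -2.3092956805444226e-05 F [2.0341 1.3034 1.9716] tilt -0.999999990067846
```

View pics/s2.png

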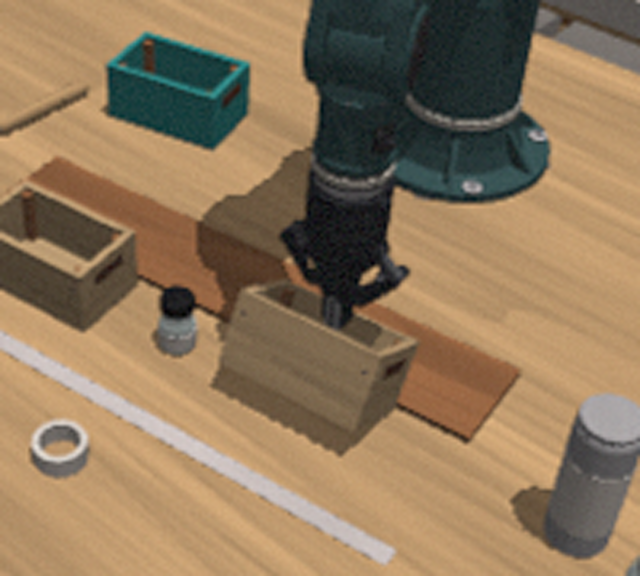

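The left crate is tilted about 25–30° over the board with the hook holding, and the jar is clear of it. Carry on.

send_rows(
  commands=[
    [0,0.4,0,0.25,0],
    [0,0.8,0,0.55,0],
    [0,1.1,0,0.85,0],
    [0,1.3,0,1.2,0],
    [0,1.5,0,1.6,0],
  ],
)

```text
time_s: 4.0
tcp_pos: [0.3797, 0.1239, 0.0524]
tcp_rot: [[-0.993, -0.12, -0.002], [-0.12, 0.993, -0.001], [0.002, -0.001, -1.0]]
ft_force: [-0.2, -0.5, 2.1]
opening: -0.0001
gripper_force: 1.0
```

send_rows(
  commands=[
    [0,0,0,0,0],
  ],
)

```text
time_s: 4.08
tcp_pos: [0.3797, 0.1239, 0.0521]
tcp_rot: [[-0.993, -0.12, -0.002], [-0.12, 0.993, -0.001], [0.003, -0.001, -1.0]]
ft_force: [0.7, 0.5, 2.5]
opening: 0.0
gripper_force: 0.8
```

```bash
python3 -c "
from h import *
plan(.4355,.1307,.075)
s=env.camera('scene')[:,:,::-1]
b=cv2.resize(s[150:280,240:390],None,fx=4.5,fy=4.5,interpolation=2)
cv2.imwrite('pics/s3.png',b)"
```

```text
t 4.0833 p [0.3797 0.1239 0.0521] shift cm [-5.6176  0.0008 -2.3073] yaw 4.0666635999421476e-05 F [0.728  0.5413 2.5371] tilt -0.9999966125696437
```

View pics/s3.png

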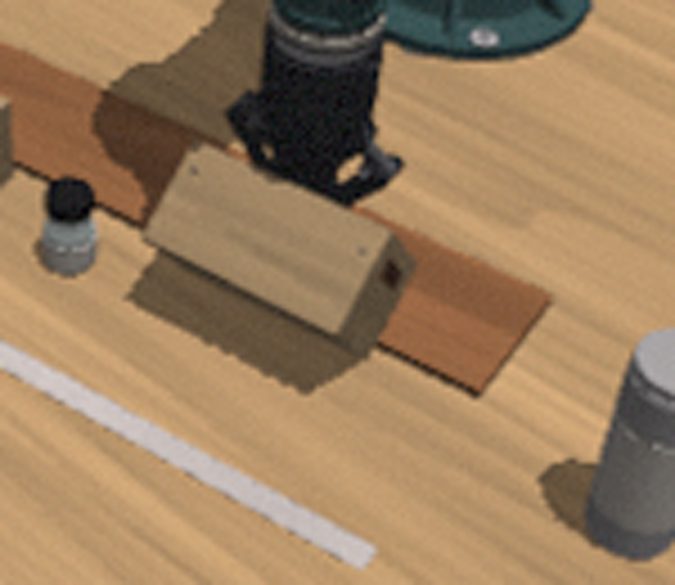

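The far wall now faces the camera with the rim ends at crop (193,148) and (395,235) and the bottom edge ends at (148,238) and (338,335). I'll get the tilt from these.

```bash
cat >> h.py <<'E'
def onplane(n,uv,c):  # intersection with the crate's mid plane -> own x from c, z
    p=P[n];C=-p["R"].T@p["t"];d=p["R"].T@np.linalg.solve(p["intrinsics"],[uv[0],uv[1],1.])
    N=np.cross([0,0,1.],EX);s=N@(np.r_[c,0]-C)/(N@d);X=C+s*d;return np.array([(X-np.r_[c,0])@EX,X[2]])*1e3
def tilt(rim,bot,c):
    a=onplane("scene",np.mean(rim,0),c);b=onplane("scene",np.mean(bot,0),c);v=a-b
    print("rim",a,"bot",b,"len",np.hypot(*v),"tilt",np.degrees(np.arctan2(-v[0],v[1])))
E
python3 -c "
from h import *
f=lambda u,v:((u+.5)/4.5-.5+240,(v+.5)/4.5-.5+150)
tilt([f(193,148),f(395,235)],[f(148,238),f(338,335)],np.array([.4525,.1336]))"
```

```text
rim [-52.757 100.184] bot [ 5.2387 57.8861] len 71.78169412105525 tilt 53.89567892944543
```

```bash
python3 -c "
from h import *
f=lambda u,v:((u+.5)/4.5-.5+240,(v+.5)/4.5-.5+150)
c=np.array([.4525,.1336]);EY=np.cross([0,0,1.],EX)[:2]
for dy in(0,.015):
  for s,r,b in((-.075,(193,148),(148,238)),(.075,(395,235),(338,335))):
    print(dy,s);tilt([f(*r)],[f(*b)],c+EY*(s+dy))
# check calibration: jar top centre, board far-left corner
print(proj('scene',[.3898,.283,.01]),f(550,298),f(482,392))
for k in(.283,):
  print(ray('scene',f(482,392),.01),ray('scene',f(550,298),.01))
"
```

```text
0 -0.075
rim [-44.1395 106.0046] bot [ 7.384  61.3308] len 68.19400853891078 tilt 49.07287852800628
0 0.075
rim [-53.8033 101.8697] bot [11.2061 63.818 ] len 75.32694048411875 tilt 59.658475807193255
0.015 -0.075
rim [-20.0707 130.4113] bot [29.8618 87.1171] len 66.08820784659565 tilt 49.07287852800609
0.015 0.075
rim [-18.55   137.3649] bot [ 43.5551 101.0132] len 71.96170970543514 tilt 59.65847580719318
[346.4991 237.4427] (361.8333333333333, 215.83333333333331) (346.72222222222223, 236.72222222222223)
[0.387  0.2819 0.01  ] [0.2825 0.2672 0.01  ]
```

send_rows(
  commands=[
    [0,0,0,0.15,0],
    [0,0.05,0,0.3,0],
    [0,0.05,0,0.5,0],
    [0,0.05,0,0.5,0],
  ],
)

```text
time_s: 4.47
tcp_pos: [0.3803, 0.1242, 0.0476]
tcp_rot: [[-0.993, -0.12, -0.001], [-0.12, 0.993, -0.0], [0.001, -0.0, -1.0]]
ft_force: [1.0, -0.1, 1.4]
opening: -0.0
gripper_force: 0.8
```

```bash
python3 -c "
from h import *
plan(.4355,.1307,.075)
s=env.camera('scene')[:,:,::-1]
cv2.imwrite('pics/full4.png',s)
g=np.clip(s[165:255,250:350].astype(float)*1.5,0,255).astype('uint8')
b=cv2.resize(g,None,fx=6,fy=6,interpolation=2)
cv2.imwrite('pics/s4.png',b)"
```

```text
t 4.4667 p [0.3803 0.1242 0.0476] shift cm [-5.5578 -0.0193 -2.7434] yaw -0.00018988729862513929 F [ 0.9557 -0.1319  1.4177] tilt -0.9999998429328995
```

View pics/s4.png

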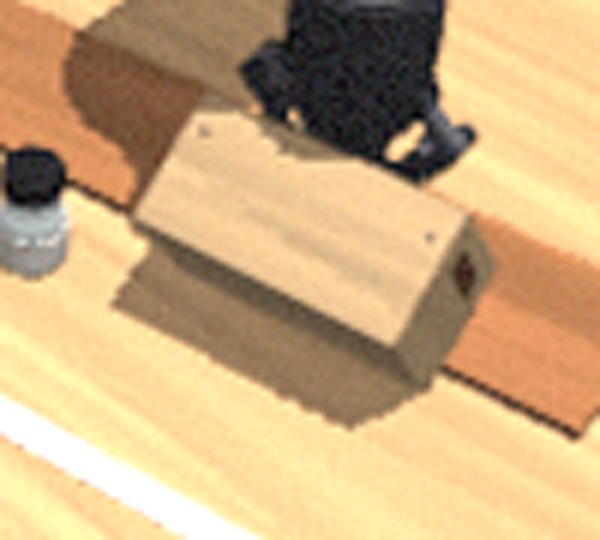

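The crate is tipped further: its left end shows corners at crop (470,215), (395,345), (430,388) and (495,262), with a thin dark strip of underside below the far wall.

```bash
python3 -c "
from h import *
f=lambda u,v:((u+.5)/6-.5+250,(v+.5)/6-.5+165)
c=np.array([.4525,.1336]);EY=np.cross([0,0,1.],EX)[:2]
for dy in(0,.005,.01):
  q=[onplane('scene',f(*p),c+EY*(.075+dy)) for p in((470,215),(395,345),(430,388),(495,262))]
  rf,bf,bn,rn=q;print(dy,np.array(q).round(0).tolist(),[round(float(np.degrees(np.arctan2(*v))),1) for v in((bf[0]-rf[0],rf[1]-bf[1]),(bn[0]-rn[0],rn[1]-bn[1]),(bf[1]-bn[1],bf[0]-bn[0]))])
  tilt([f(205,97)],[f(133,215)],c+EY*(-.075+dy))
for y in(-.075,.075): print(proj('scene',np.r_[c+EX[:2]*-.04+EY*y,0.0]))
"
```

```text
0 [[-56.0, 106.0], [8.0, 70.0], [-40.0, -3.0], [-97.0, 42.0]] [60.6, 51.9, 56.4]
rim [-50.8155 108.4214] bot [11.8015 73.4305] len 71.73041557912688 tilt 60.803174376536255
0.005 [[-44.0, 118.0], [19.0, 82.0], [-29.0, 10.0], [-85.0, 54.0]] [60.6, 51.9, 56.4]
rim [-42.7239 116.5321] bot [19.2486 81.9014] len 70.99208112217151 tilt 60.80317437653637
0.01 [[-32.0, 129.0], [30.0, 94.0], [-17.0, 24.0], [-72.0, 67.0]] [60.6, 51.9, 56.4]
rim [-34.6322 124.6428] bot [26.6957 90.3723] len 70.25374666521593 tilt 60.80317437653619
[280.5086 208.0853]
[321.3418 228.5516]
```

send_rows(
  commands=[
    [0,0,0,0.15,0],
    [0,0,0,0.3,0],
    [0,0,0,0.3,0],
    [0,0,0,0.3,0],
  ],
)

```text
time_s: 4.85
tcp_pos: [0.3805, 0.1243, 0.045]
tcp_rot: [[-0.993, -0.12, 0.0], [-0.12, 0.993, 0.0], [-0.0, 0.0, -1.0]]
ft_force: [-1.2, 0.5, 6.0]
opening: -0.0
gripper_force: 3.2
```

```bash
python3 -c "
from h import *
plan(.4355,.1307,.075)
s=env.camera('scene')[:,:,::-1]
cv2.imwrite('pics/full5.png',s)
g=np.clip(s[165:255,250:350].astype(float)*2,0,255).astype('uint8')
b=cv2.resize(g,None,fx=6,fy=6,interpolation=2)
cv2.imwrite('pics/s5.png',b)"
```

```text
t 4.85 p [0.3805 0.1243 0.045 ] shift cm [-5.5422 -0.0257 -3.0014] yaw -0.0001579491149972617 F [-1.204   0.531   6.0266] tilt -0.9999999692597814
```

View pics/s5.png

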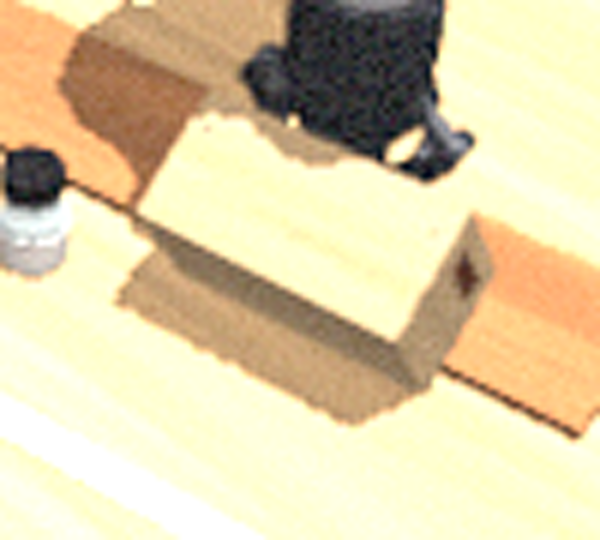

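The underside strip between (135,215)–(390,345) and (180,270)–(415,385) shows plain wood, so there's no ring on the left crate. The force has risen to 6 N. I'll measure the tilt more precisely from edges in the two saved pictures.

Run:
```python
from h import *
c=np.array([.4525,.1336]);EY=np.cross([0,0,1.],EX)[:2]
for n in("full4","full5"):
    g=cv2.GaussianBlur(cv2.imread(f"pics/{n}.png"),(0,0),.8)[:,:,1].astype(float)
    # bottom far edge: steepest brightness drop down each column; underside/shadow border: steepest rise on
    a=[];b=[]
    for u in range(282,312):
        y0=202+(u-274)*.5;r=np.arange(int(y0)-6,int(y0)+7);d=np.diff(g[r,u]);k=d.argmin();a.append((u,r[k]+.5))
        print(u,g[int(y0)-2:int(y0)+18,u].astype(int)) if u in(285,300) else 0
    l=np.polyfit(*np.array(a).T,1);print(n,l,np.polyval(l,297))
    for u in (297,):
        print(onplane("scene",(u,np.polyval(l,u)),c))
```

```text
285 [133 126 106  76  60  58  62  71  80  84  85  84  81  79  78  79  81  83
  89 104]
300 [133 119  91  66  59  60  65  73  79  81  82  82  82  82  82  81  81  81
  86 102]
full4 [ 0.5017 64.2553] 213.25083426028908
[-15.4963  41.1687]
285 [128 107  77  61  57  58  61  66  74  81  84  83  81  81  81  81  82  86
  99 123]
300 [122  93  65  56  57  60  62  68  76  81  82  83  84  84  82  81  81  84
  97 122]
full5 [ 0.5017 63.2553] 212.250834260289
[-14.9384  45.9052]
```

Run:
```python
from h import *
EY=np.cross([0,0,1.],EX)
near=np.array([.4087,.128,0])
for th in(52,54,56,58,60,62,64,66):
    t=np.radians(th);piv=near+EX*(.01*np.tan(t)-.004)
    L=lambda o:np.array([proj("scene",piv+o+EY*s) for s in(-.07,.07)])
    a=L(EX*.09*np.cos(t)+np.array([0,0,.09*np.sin(t)]));b=L(np.zeros(3))
    r=[np.polyval(np.polyfit(q[:,0],q[:,1],1),297) for q in(a,b)];print(th,np.round(r,1),round(r[1]-r[0],2))
```

```text
52 [216.  217.6] 1.63
54 [215.  217.9] 2.81
56 [214.2 218.2] 3.99
58 [213.3 218.5] 5.17
60 [212.5 218.8] 6.33
62 [211.7 219.2] 7.49
64 [211.1 219.7] 8.63
66 [210.5 220.2] 9.76
```

send_rows(
  commands=[
    [0,0.05,0,0.1,0],
    [0,0.1,0,0.2,0],
    [0,0.1,0,0.25,0],
    [0,0.1,0,0.25,0],
  ],
)

```text
time_s: 5.23
tcp_pos: [0.38, 0.1242, 0.044]
tcp_rot: [[-0.993, -0.12, 0.003], [-0.12, 0.993, 0.001], [-0.003, 0.001, -1.0]]
ft_force: [-3.4, -1.4, 29.3]
opening: 0.0
gripper_force: 15.9
```

```bash
cat >> h.py <<'E'
def strip(cols,near,vlo,name):
    """sub-pixel rows of far bottom edge and of underside/bench edge; tilt from strip width against projected edges"""
    im=env.camera("scene")[:,:,::-1];cv2.imwrite(f"pics/{name}.png",im);g=cv2.GaussianBlur(im,(0,0),.8)[:,:,1].astype(int)
    for u in cols: print(u,g[vlo(u):vlo(u)+24,u])
E
python3 -c "
from h import *
plan(.4355,.1307,.075)
strip((285,292,300),0,lambda u:int(202+(u-274)*.5)-3,'full6')"
```

```text
t 5.2333 p [0.38   0.1242 0.044 ] shift cm [-5.5959 -0.0209 -3.0851] yaw -0.0004339941981633654 F [-3.3989 -1.3836 29.273 ] tilt -0.9999949058341707
285 [133 120  93  68  57  56  58  60  65  74  82  86  84  82  80  80  80  81
  86 100 124 142 150 152]
292 [129 108  78  61  57  57  59  62  69  79  84  84  83  82  82  79  79  80
  86 108 138 151 153 151]
300 [131 109  78  61  57  57  58  61  68  75  80  83  84  84  83  82  81  80
  84 106 137 150 151 151]
```

Jammed: the gripper body has met the far rim at about 60.5°. I'll slide the fingertips up along the wall so the body clears, then finish the tilt.

send_rows(
  commands=[
    [0,0,0,-0.15,0],
    [0,0.2,0,-0.3,0],
    [0,0.4,0,-0.4,0],
    [0,0.55,0,-0.45,0],
    [0,0.55,0,-0.45,0],
  ],
)

```text
time_s: 5.7
tcp_pos: [0.374, 0.1237, 0.0468]
tcp_rot: [[-0.993, -0.12, 0.0], [-0.12, 0.993, 0.0], [-0.0, 0.0, -1.0]]
ft_force: [1.6, 0.7, 0.9]
opening: -0.0
gripper_force: 0.8
```

```bash
python3 -c "
from h import *
plan(.4355,.1307,.075)
strip((285,292,300),0,lambda u:int(202+(u-274)*.5)-3,'full7')"
```

```text
t 5.7 p [0.374  0.1237 0.0468] shift cm [-6.187  -0.0434 -2.8202] yaw 9.753066485570906e-05 F [1.6234 0.6716 0.9452] tilt -0.9999999321876467
285 [120  93  68  58  56  56  58  62  67  75  82  85  84  82  80  80  80  81
  90 112 138 149 151 152]
292 [109  79  62  58  56  57  59  63  69  77  83  85  84  83  82  80  79  80
  90 115 143 152 152 152]
300 [109  78  60  56  57  58  60  63  69  75  78  81  82  82  82  81  81  81
  88 112 141 152 152 151]
```

```bash
python3 -c "
from h import *
g=cv2.imread('pics/full7.png')[:,:,1]
for k in(2,3,4,5): print([int(g[int(round(212.5+(u-300)*.5+k)),u]) for u in range(276,318)])
s=cv2.imread('pics/full7.png')[165:255,250:350].astype(float)*2.5
cv2.imwrite('pics/s7.png',cv2.resize(np.clip(s,0,255).astype('uint8'),None,fx=6,fy=6,interpolation=2))"
```

```text
[51, 52, 60, 56, 57, 56, 57, 56, 55, 56, 61, 61, 55, 54, 55, 59, 60, 63, 61, 58, 56, 60, 57, 57, 52, 56, 58, 57, 55, 58, 61, 54, 56, 57, 56, 57, 56, 52, 55, 56, 64, 65]
[76, 61, 60, 58, 59, 56, 57, 57, 58, 52, 61, 55, 61, 58, 55, 49, 51, 53, 61, 56, 57, 55, 57, 55, 57, 56, 58, 58, 63, 54, 61, 52, 58, 54, 56, 56, 62, 58, 55, 58, 58, 63]
[76, 64, 58, 61, 59, 56, 58, 59, 58, 56, 61, 62, 61, 60, 58, 63, 51, 56, 60, 55, 57, 52, 64, 60, 57, 56, 59, 56, 63, 61, 61, 56, 58, 60, 56, 58, 62, 64, 58, 60, 58, 59]
[84, 65, 58, 59, 60, 58, 58, 56, 56, 57, 61, 54, 58, 57, 58, 60, 59, 61, 60, 60, 60, 59, 64, 58, 61, 59, 59, 57, 59, 60, 61, 61, 62, 59, 56, 61, 61, 57, 58, 57, 61, 57]
```

View pics/s7.png

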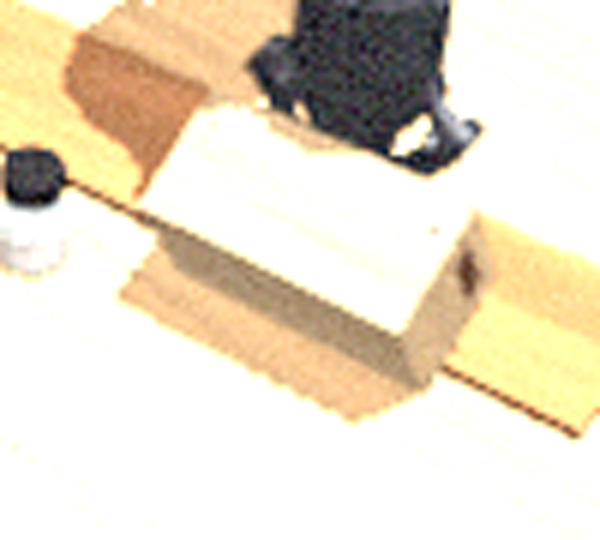

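The underside of the left crate is evenly bare (levels 52–64) at about 62°, so the right one must be stamped. I'll lower the left one the same way it came up.

send_rows(
  commands=[
    [0,-0.1,0,-0.5,0],
    [0,-0.3,0,-1.0,0],
    [0,-0.7,0,-1.5,0],
    [0,-1.2,0,-2.0,0],
    [0,-1.8,0,-2.4,0],
  ],
)

```text
time_s: 6.17
tcp_pos: [0.3923, 0.1256, 0.0716]
tcp_rot: [[-0.993, -0.12, 0.0], [-0.12, 0.993, -0.0], [-0.0, -0.0, -1.0]]
ft_force: [0.6, 0.0, 0.4]
opening: -0.0001
gripper_force: 0.7
```

send_rows(
  commands=[
    [0,-0.7,0,-0.2,0],
    [0,-1.4,0,-0.3,0],
    [0,-2.1,0,-0.3,0],
    [0,-2.7,0,-0.3,0],
    [0,-3.3,0,-0.3,0],
  ],
)

```text
time_s: 6.58
tcp_pos: [0.4262, 0.13, 0.0738]
tcp_rot: [[-0.993, -0.12, 0.001], [-0.12, 0.993, 0.001], [-0.002, 0.0, -1.0]]
ft_force: [1.5, -0.4, 1.7]
opening: -0.0002
gripper_force: 1.1
```

send_rows(
  commands=[
    [0,-0.6,0,0,0],
    [0,-1.2,0,0,0],
    [0,-1.8,0,0,0],
    [0,-2.2,0,0,0],
    [0,-2.2,0,0,0],
  ],
)

```text
time_s: 7.0
tcp_pos: [0.4465, 0.1322, 0.0735]
tcp_rot: [[-0.993, -0.12, -0.001], [-0.12, 0.993, -0.0], [0.001, -0.0, -1.0]]
ft_force: [0.2, -0.4, -0.3]
opening: 0.0
gripper_force: 0.0
```

send_rows(
  commands=[
    [0,0,0,-2,0],
    [0,0,0,-5,0],
    [0,0,0,-8,0],
    [0,0,0,-8,0],
  ],
)

```text
time_s: 7.33
tcp_pos: [0.4479, 0.1328, 0.1575]
tcp_rot: [[-0.993, -0.12, 0.006], [-0.12, 0.993, 0.002], [-0.006, 0.002, -1.0]]
ft_force: [0.4, -0.5, 1.0]
opening: 0.0
gripper_force: 0.0
```

```bash
python3 -c "
from h import *
plan(.4355,.1307,.075)
for n in('top','scene'):cv2.imwrite(f'pics/{n}8.png',env.camera(n)[:,:,::-1])
a=cv2.imread('pics/top8.png')[115:255,135:350];b=cv2.imread('pics/scene8.png')[145:255,150:340]
a=cv2.resize(a,(600,391),interpolation=2);
cv2.imwrite('pics/s8.png',a);cv2.imwrite('pics/s8b.png',b)
# numeric: is scene crate back? mean abs diff vs start around the crate
s0=cv2.imread('pics/scene0.png');s8=cv2.imread('pics/scene8.png')
m=(cv2.absdiff(s0,s8).max(2)>40)[150:260,150:400];ys,xs=np.nonzero(m);print(m.sum())
# right crate unchanged?
print(cv2.absdiff(s0,s8)[160:205,185:245].mean(), cv2.absdiff(s0,s8)[185:212,245:263].mean())
"
```

```text
t 7.3333 p [0.4479 0.1328 0.1575] shift cm [ 1.3049 -0.0679  8.2436] yaw -0.00040225289550695084 F [ 0.4049 -0.4962  1.0409] tilt -0.9999822180149707
3910
4.388395061728395 11.051440329218106
```

```bash
python3 -c "
from h import *
plan(.4735,-.1675,.075)
a=cv2.imread('pics/scene0.png',0);b=cv2.imread('pics/scene8.png',0)
# far wall of left crate & corner: optical shift
for r in((205,245,262,325),(160,205,185,245)):
    y0,y1,x0,x1=r;res=cv2.matchTemplate(b[y0-12:y1+12,x0-12:x1+12],a[y0:y1,x0:x1],5);print(cv2.minMaxLoc(res)[1::2])
"
```

```text
t 7.4333 p [0.446  0.1323 0.1545] shift cm [  0.8832 -30.0902   7.9392] yaw 5.758525581015095e-05 F [ 0.4077 -0.2772  0.9979] tilt -0.9999996484141247
(0.9279475808143616, (10, 14))
(0.9978546500205994, (12, 12))
```

The left crate matches its flat appearance, moved about 2 px (within tolerance). On to the right one.

send_rows(
  commands=[
    [0,0.2,-3.8,0,0],
    [0,0.4,-7.6,0,0],
    [0,0.5,-11.4,0,0],
    [0,0.6,-15.2,0,0],
    [0,0.7,-19,0,0],
  ],
)

```text
time_s: 7.85
tcp_pos: [0.4604, -0.0586, 0.1523]
tcp_rot: [[-0.993, -0.121, -0.004], [-0.121, 0.993, 0.0], [0.004, 0.001, -1.0]]
ft_force: [0.9, -0.6, -0.3]
opening: -0.0002
gripper_force: 0.0
```

send_rows(
  commands=[
    [0,0.1,-3.7,0,0],
    [0,0.2,-7.4,0,0],
    [0,0.2,-11.1,0,0],
    [0,0.2,-11.1,2,0],
    [0,0.2,-11.1,4,0],
  ],
)

```text
time_s: 8.27
tcp_pos: [0.473, -0.1711, 0.1127]
tcp_rot: [[-0.994, -0.114, -0.0], [-0.114, 0.994, -0.001], [0.0, -0.001, -1.0]]
ft_force: [-0.5, 0.5, -0.2]
opening: 0.0001
gripper_force: 0.0
```

send_rows(
  commands=[
    [0,0,0,0,0],
    [0,0,0,0,0],
  ],
)

```text
time_s: 8.43
tcp_pos: [0.4713, -0.1669, 0.1119]
tcp_rot: [[-0.993, -0.12, -0.006], [-0.12, 0.993, 0.002], [0.006, 0.003, -1.0]]
ft_force: [1.2, 0.7, 0.7]
opening: -0.0
gripper_force: 0.0
```

```bash
python3 -c "
from h import *
plan(.4735,-.1675,.075)"
```

```text
t 8.4333 p [ 0.4713 -0.1669  0.1119] shift cm [-0.2298 -0.0985  3.6889] yaw -2.328871423577953e-05 F [1.1907 0.6985 0.7043] tilt -0.9999804904187946
```

send_rows(
  commands=[
    [0,-0.2,0,2,0],
    [0,-0.2,0,3.8,0],
    [0,-0.2,0,3.8,0],
    [0,0.2,0,3.8,0],
    [0,0.6,0,3.8,0],
  ],
)

```text
time_s: 8.85
tcp_pos: [0.4679, -0.168, 0.0767]
tcp_rot: [[-0.993, -0.121, 0.001], [-0.121, 0.993, -0.0], [-0.001, -0.0, -1.0]]
ft_force: [-0.6, -0.4, -0.7]
opening: -0.0002
gripper_force: 0.0
```

send_rows(
  commands=[
    [0,0.3,0,0,0],
    [0,0.6,0,0,0],
    [0,0.9,0,0,0],
    [0,0.9,0,0,0],
  ],
)

```text
time_s: 9.18
tcp_pos: [0.4595, -0.1697, 0.0767]
tcp_rot: [[-0.993, -0.12, 0.003], [-0.12, 0.993, -0.001], [-0.003, -0.001, -1.0]]
ft_force: [2.0, 1.1, 1.2]
opening: 0.0001
gripper_force: 1.3
```

```bash
python3 -c "
from h import *
plan(.4568,-.1695,.074)"
```

```text
t 9.1833 p [ 0.4595 -0.1697  0.0767] shift cm [0.2632 0.057  0.2741] yaw -0.00037740351576070796 F [2.0451 1.1474 1.1934] tilt -0.9999959108851879
```

send_rows(
  commands=[
    [0,0.5,0,0,0],
    [0,1.0,0,0,0],
    [0,1.5,0,0.05,0],
    [0,2.0,0,0.2,0],
    [0,2.5,0,0.35,0],
  ],
)

```text
time_s: 9.6
tcp_pos: [0.4331, -0.1727, 0.0723]
tcp_rot: [[-0.993, -0.12, -0.0], [-0.12, 0.993, -0.0], [0.0, -0.0, -1.0]]
ft_force: [1.7, -0.6, 0.3]
opening: 0.0
gripper_force: 1.3
```

send_rows(
  commands=[
    [0,0.4,0,0.15,0],
    [0,0.8,0,0.4,0],
    [0,1.2,0,0.7,0],
    [0,1.5,0,1.0,0],
    [0,1.8,0,1.3,0],
  ],
)

```text
time_s: 10.02
tcp_pos: [0.4152, -0.1745, 0.0589]
tcp_rot: [[-0.993, -0.12, -0.001], [-0.12, 0.993, 0.0], [0.001, 0.001, -1.0]]
ft_force: [2.6, -0.1, 2.2]
opening: -0.0
gripper_force: 1.1
```

```bash
python3 -c "
from h import *
plan(.411,-.1755,.0468)
EYv=np.cross([0,0,1.],EX)
near=np.array([.4445,-.171,0])
for th in(45,50,54,56,58,60,62,64,66):
    t=np.radians(th);piv=near+EX*(.01*np.tan(t)-.003)
    L=lambda o:np.array([proj('scene',piv+o+EYv*s) for s in(-.07,.07)])
    a=L(EX*.09*np.cos(t)+np.array([0,0,.09*np.sin(t)]));b=L(np.zeros(3))
    r=[np.polyval(np.polyfit(q[:,0],q[:,1],1),217) for q in(a,b)];print(th,np.round(r,1),round(r[1]-r[0],2),a.round(0).tolist())
strip((207,212,217,222,227),0,lambda u:int(187+(u-217)*.5)-12,'r1')
"
```

```text
t 10.0167 p [ 0.4152 -0.1745  0.0589] shift cm [ 0.4282 -0.0537  1.2061] yaw -0.00020360140388037227 F [ 2.586  -0.0634  2.2319] tilt -0.9999992867782568
45 [179.1 176.8] -2.28 [[197.0, 169.0], [229.0, 185.0]]
50 [176.9 177.3] 0.38 [[197.0, 167.0], [230.0, 183.0]]
54 [175.3 177.8] 2.5 [[198.0, 166.0], [230.0, 182.0]]
56 [174.5 178. ] 3.55 [[198.0, 165.0], [231.0, 181.0]]
58 [173.7 178.3] 4.6 [[198.0, 164.0], [231.0, 181.0]]
60 [173.  178.6] 5.64 [[199.0, 164.0], [231.0, 180.0]]
62 [172.3 179. ] 6.67 [[199.0, 163.0], [231.0, 179.0]]
64 [171.7 179.4] 7.69 [[199.0, 163.0], [231.0, 179.0]]
66 [171.2 179.9] 8.7 [[199.0, 162.0], [232.0, 178.0]]
207 [124 119 107  92  82  79  80  82  83  83  83  84  85  85  87 102 128 149
 156 156 155 154 155 158]
212 [125 122 117 104  87  80  79  80  81  82  82  82  82  83  85  91 113 140
 152 155 156 157 157 157]
217 [124 121 111  94  83  80  79  78  80  82  82  80  80  81  87 100 124 144
 152 154 154 156 158 158]
222 [124 123 119 104  88  81  81  79  78  79  81  82  81  80  81  84  99 125
 145 152 153 153 155 159]
227 [125 122 112  94  84  81  80  79  79  79  81  82  82  81  81  88 112 138
 149 151 152 152 154 158]
```

send_rows(
  commands=[
    [0,0.2,0,0.2,0],
    [0,0.35,0,0.4,0],
    [0,0.45,0,0.7,0],
    [0,0.45,0,0.95,0],
    [0,0.45,0,0.95,0],
  ],
)

```text
time_s: 10.48
tcp_pos: [0.4108, -0.175, 0.0494]
tcp_rot: [[-0.993, -0.12, -0.002], [-0.12, 0.993, 0.0], [0.002, 0.001, -1.0]]
ft_force: [0.1, 1.4, 2.2]
opening: 0.0
gripper_force: 1.1
```

```bash
python3 -c "
from h import *
plan(.411,-.1755,.0468)
strip((207,212,217,222,227),0,lambda u:int(187+(u-217)*.5)-16,'r2')
"
```

```text
t 10.4833 p [ 0.4108 -0.175   0.0494] shift cm [-0.0094 -0.0512  0.2557] yaw -0.0002932374847930973 F [0.0956 1.4124 2.1933] tilt -0.9999985239009413
207 [129 113  83  62  59  61  67  73  77  79  80  82  84  84  83  85  92 114
 140 151 152 153 155 155]
212 [134 124  91  44  30  40  52  66  77  81  81  79  80  82  82  82  85  99
 123 142 151 153 153 154]
217 [131 111  75  49  39  37  49  67  79  81  79  78  79  81  81  81  88 110
 138 149 152 152 153 153]
222 [135 126  99  61  39  35  42  55  70  79  81  80  78  78  80  81  83  95
 119 139 147 149 150 153]
227 [133 116  83  54  37  31  42  64  78  82  83  82  79  78  81  84  85  95
 120 141 147 147 149 151]
```

The dark ring (levels near 30) now shows under the right crate, at about 58–60°. A few degrees more to be sure of 60.

send_rows(
  commands=[
    [0,0.05,0,0.12,0],
    [0,0.1,0,0.25,0],
    [0,0.1,0,0.3,0],
    [0,0.1,0,0.3,0],
  ],
)

```text
time_s: 10.87
tcp_pos: [0.4103, -0.1752, 0.0467]
tcp_rot: [[-0.993, -0.12, -0.001], [-0.12, 0.993, 0.0], [0.001, 0.0, -1.0]]
ft_force: [0.1, 0.2, 1.9]
opening: -0.0001
gripper_force: 1.1
```

```bash
python3 -c "
from h import *
plan(.411,-.1755,.0468)
strip((203,205,207,217,227),0,lambda u:int(187+(u-217)*.5)-18,'r3')
"
```

```text
t 10.8667 p [ 0.4103 -0.1752  0.0467] shift cm [-0.067  -0.0358 -0.0056] yaw -0.00030617136508324596 F [0.0836 0.2493 1.9127] tilt -0.9999998106953799
203 [135 128 107  78  67  79 100 120 126 115 102  89  83  83  84  83  83  89
 110 139 151 153 153 154]
205 [135 128 107  77  61  61  69  76  78  81  82  81  81  83  84  83  84  89
 105 129 147 153 154 154]
207 [135 128 107  76  59  57  58  62  67  74  78  79  80  82  84  84  83  86
 100 127 147 152 153 154]
217 [137 130 105  66  44  38  31  35  47  62  77  82  80  78  80  81  80  83
  96 123 144 150 150 151]
227 [139 132 110  79  56  42  31  25  34  57  75  79  80  79  77  78  80  83
  89 109 135 145 146 148]
```

send_rows(
  commands=[
    [0,0.05,0,0.1,0],
    [0,0.05,0,0.12,0],
    [0,0.05,0,0.12,0],
  ],
)

```text
time_s: 11.17
tcp_pos: [0.41, -0.1753, 0.0456]
tcp_rot: [[-0.993, -0.12, -0.0], [-0.12, 0.993, 0.0], [0.0, 0.0, -1.0]]
ft_force: [0.6, 0.2, 3.7]
opening: -0.0002
gripper_force: 1.1
```

```bash
python3 -c "
from h import *
plan(.411,-.1755,.0468)
strip((205,207,217,227),0,lambda u:int(187+(u-217)*.5)-18,'r4')
s=cv2.imread('pics/r4.png')[130:220,160:260].astype(float)*2
cv2.imwrite('pics/r4c.png',cv2.resize(np.clip(s,0,255).astype('uint8'),None,fx=6,fy=6,interpolation=2))
"
```

```text
t 11.1667 p [ 0.41   -0.1753  0.0456] shift cm [-0.1006 -0.0313 -0.1195] yaw -0.00025366998110611853 F [0.5915 0.1843 3.7165] tilt -0.9999999634189882
205 [134 121  93  66  59  63  71  77  78  78  79  79  80  82  83  84  83  90
 114 140 151 153 153 154]
207 [134 121  92  67  58  58  58  61  67  73  76  79  80  82  83  83  83  90
 113 140 151 152 153 153]
217 [135 117  80  49  44  41  35  40  50  63  76  81  80  78  80  81  82  87
 108 135 149 150 150 151]
227 [134 117  86  60  47  38  27  23  36  58  75  81  81  80  78  77  80  86
  99 120 139 146 147 148]
```

The tilt is now about 62° and the stamp is confirmed under the right crate. Lower it.

send_rows(
  commands=[
    [0,-0.1,0,-0.6,0],
    [0,-0.3,0,-1.1,0],
    [0,-0.7,0,-1.6,0],
    [0,-1.2,0,-2.1,0],
    [0,-1.8,0,-2.5,0],
  ],
)

```text
time_s: 11.63
tcp_pos: [0.429, -0.1731, 0.0716]
tcp_rot: [[-0.993, -0.12, 0.001], [-0.12, 0.993, -0.0], [-0.001, -0.0, -1.0]]
ft_force: [0.1, -0.2, 0.6]
opening: 0.0003
gripper_force: 0.7
```

send_rows(
  commands=[
    [0,-0.7,0,-0.2,0],
    [0,-1.4,0,-0.3,0],
    [0,-2.1,0,-0.3,0],
    [0,-2.7,0,-0.3,0],
    [0,-3.3,0,-0.3,0],
  ],
)

```text
time_s: 12.05
tcp_pos: [0.4624, -0.1691, 0.0737]
tcp_rot: [[-0.993, -0.12, 0.002], [-0.12, 0.993, -0.0], [-0.002, -0.0, -1.0]]
ft_force: [3.1, -0.3, 2.6]
opening: -0.0001
gripper_force: 1.3
```

send_rows(
  commands=[
    [0,-0.6,0,0,0],
    [0,-1.2,0,0,0],
    [0,-1.8,0,0,0],
    [0,-2.2,0,0,0],
    [0,-2.2,0,0,0],
  ],
)

```text
time_s: 12.47
tcp_pos: [0.4824, -0.1662, 0.0732]
tcp_rot: [[-0.993, -0.12, -0.002], [-0.12, 0.993, 0.0], [0.002, 0.001, -1.0]]
ft_force: [1.2, 0.0, 0.1]
opening: -0.0002
gripper_force: 0.0
```

```bash
python3 -c "
from h import *
plan(.5,-.165,.03)
for n in('top','scene'):cv2.imwrite(f'pics/{n}9.png',env.camera(n)[:,:,::-1])
a=cv2.imread('pics/scene0.png',0);b=cv2.imread('pics/scene9.png',0)
for r in((205,245,262,325),(175,202,190,242),(188,212,246,263)):
    y0,y1,x0,x1=r;res=cv2.matchTemplate(b[y0-12:y1+12,x0-12:x1+12],a[y0:y1,x0:x1],5);print(cv2.minMaxLoc(res)[1::2])
"
```

```text
t 12.4667 p [ 0.4824 -0.1662  0.0732] shift cm [-1.7658 -0.092   4.3166] yaw 0.00019007138786308693 F [1.2266 0.0323 0.117 ] tilt -0.9999986623563728
(0.9711471199989319, (10, 14))
(0.9274781942367554, (10, 13))
(0.9964979887008667, (12, 12))
```

The right crate is flat again, moved about 2 px, with the jar and left crate unchanged. Now I'll push it from the inside of its far wall, low down.

send_rows(
  commands=[
    [0,0,0,2,0],
    [0,0,0,4,0],
    [0,-0.7,0,4.5,0],
    [0,-1.6,0,4.5,0],
    [0,-2.6,0,4.5,0],
  ],
)

```text
time_s: 12.98
tcp_pos: [0.5087, -0.1634, 0.0287]
tcp_rot: [[-0.993, -0.119, -0.001], [-0.119, 0.993, 0.0], [0.001, 0.0, -1.0]]
ft_force: [0.3, -0.9, -0.0]
opening: 0.0001
gripper_force: 0.0
```

send_rows(
  commands=[
    [0,-0.6,0,0,0],
    [0,-1.2,0,0,0],
    [0,-1.8,0,0,0],
    [0,-2.4,0,0,0],
    [0,-3.0,0,0,0],
  ],
)

```text
time_s: 13.4
tcp_pos: [0.5374, -0.1599, 0.0289]
tcp_rot: [[-0.993, -0.119, -0.002], [-0.119, 0.993, 0.0], [0.002, 0.0, -1.0]]
ft_force: [-1.2, 0.3, 1.1]
opening: -0.0004
gripper_force: 0.0
```

send_rows(
  commands=[
    [0,-0.9,0,0,0],
    [0,-1.8,0,0,0],
    [0,-2.7,0,0,0],
    [0,-3.6,0,0,0],
    [0,-4.5,0,0,0],
  ],
)

```text
time_s: 13.82
tcp_pos: [0.5839, -0.1542, 0.0286]
tcp_rot: [[-0.993, -0.12, -0.0], [-0.12, 0.993, 0.0], [0.0, 0.0, -1.0]]
ft_force: [-1.6, -0.5, 1.1]
opening: -0.0004
gripper_force: 0.0
```

```bash
python3 -c "
from h import *
plan(.6965,-.140,.028)"
```

```text
t 13.8167 p [ 0.5839 -0.1542  0.0286] shift cm [-11.3502   0.0596   0.0618] yaw -4.556575158135613e-05 F [-1.5942 -0.4749  1.148 ] tilt -0.9999999962225343
```

send_rows(
  commands=[
    [0,-0.9,0,0,0],
    [0,-1.8,0,0,0],
    [0,-2.7,0,0,0],
    [0,-3.6,0,0,0],
    [0,-4.5,0,0,0],
  ],
)

```text
time_s: 14.23
tcp_pos: [0.6284, -0.1489, 0.0286]
tcp_rot: [[-0.993, -0.12, 0.0], [-0.12, 0.993, 0.0], [-0.0, 0.0, -1.0]]
ft_force: [-2.6, -0.5, 0.1]
opening: -0.0001
gripper_force: 0.0
```

send_rows(
  commands=[
    [0,-0.9,0,0,0],
    [0,-1.8,0,0,0],
    [0,-2.7,0,0,0],
    [0,-3.6,0,0,0],
    [0,-4.5,0,0,0],
  ],
)

```text
time_s: 14.65
tcp_pos: [0.6731, -0.1435, 0.0287]
tcp_rot: [[-0.993, -0.12, -0.0], [-0.12, 0.993, -0.0], [0.0, -0.0, -1.0]]
ft_force: [-2.4, 0.6, 0.4]
opening: 0.0002
gripper_force: 0.0
```

send_rows(
  commands=[
    [0,-0.7,0,0,0],
    [0,-1.3,0,0,0],
    [0,-1.8,0,0,0],
    [0,-2.2,0,0,0],
    [0,-2.4,0,0,0],
  ],
)

```text
time_s: 15.07
tcp_pos: [0.6967, -0.1406, 0.0286]
tcp_rot: [[-0.993, -0.12, 0.0], [-0.12, 0.993, -0.0], [-0.0, -0.0, -1.0]]
ft_force: [-2.6, -0.6, 2.0]
opening: -0.0001
gripper_force: 0.0
```

send_rows(
  commands=[
    [0,0,0,0,0],
    [0,0.6,0,0,0],
    [0,1.2,0,0,0],
    [0,1.2,0,-4,0],
    [0,1.2,0,-8,0],
  ],
)

```text
time_s: 15.48
tcp_pos: [0.6804, -0.142, 0.1064]
tcp_rot: [[-0.993, -0.119, -0.008], [-0.12, 0.993, 0.001], [0.007, 0.002, -1.0]]
ft_force: [0.9, -0.6, 0.9]
opening: -0.0003
gripper_force: 0.0
```

send_rows(
  commands=[
    [0,0,0,-4,0],
    [0,4,0,-8,0],
    [0,8,0,-8,0],
    [0,12,0,-8,0],
    [0,16,0,-8,0],
  ],
)

```text
time_s: 15.9
tcp_pos: [0.5304, -0.161, 0.1902]
tcp_rot: [[-0.993, -0.12, 0.004], [-0.12, 0.993, -0.001], [-0.004, -0.001, -1.0]]
ft_force: [-0.4, 0.3, 0.1]
opening: 0.0001
gripper_force: 0.0
```

```bash
python3 -c "
from h import *
plan(.6965,-.140,.028)
t=env.camera('top')[:,:,::-1];s=env.camera('scene')[:,:,::-1]
cv2.imwrite('pics/top10.png',t);cv2.imwrite('pics/scene10.png',s)
a=cv2.resize(t[100:255,135:350],None,fx=2.4,fy=2.4,interpolation=2);b=cv2.resize(s[110:300,90:400],None,fx=1.2,fy=1.2)
h=max(a.shape[0]+b.shape[0],0);o=np.zeros((h,max(a.shape[1],b.shape[1]),3),'uint8');o[:a.shape[0],:a.shape[1]]=a;o[a.shape[0]:,:b.shape[1]]=b
cv2.imwrite('pics/f.png',cv2.resize(o,None,fx=.95,fy=.95));print(o.shape)"
```

```text
t 15.9 p [ 0.5304 -0.161   0.1902] shift cm [-16.6817   0.1117  16.2802] yaw -3.109386317519501e-05 F [-0.4372  0.2878  0.1111] tilt -0.9999924152898949
(600, 516, 3)
```

View pics/f.png

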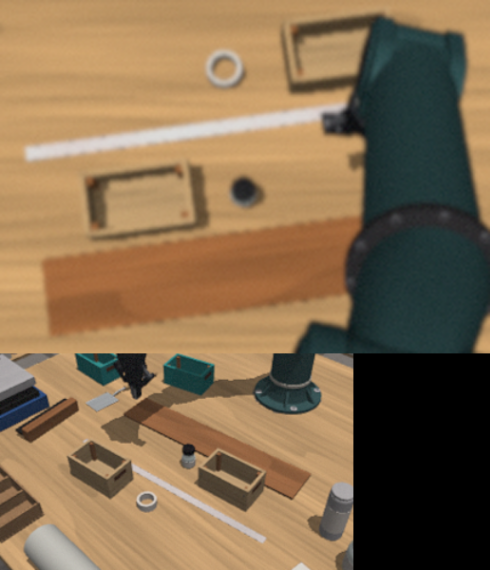

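Both crates are flat: the left one is by the board and the right one is beyond the line, its near-left rim corner at view (290,88). The jar and the tape roll have not moved. I'll check the margin, then hand in.

```bash
python3 -c "
from h import *
f=lambda u,v:((u+.5)/.95/2.4-.5+135,(v+.5)/.95/2.4-.5+100)
L=np.array([.5772,0,0])
for p in((290,89),(359,80),(284,20)):
    X=ray('top',f(*p),.075);print(X,'past far edge mm',1e3*((X-L)@EX)-10)
"
```

```text
[ 0.6106 -0.0742  0.075 ] past far edge mm 14.285192849867194
[ 0.6216 -0.1701  0.075 ] past far edge mm 13.602806745910911
[ 0.709  -0.0684  0.075 ] past far edge mm 112.57546535091684
```

```bash
python3 -c "
from plant import env
print(env.hand_in())"
```

```text
the job is handed in; nothing more can be done
None
```

I tipped both crates to about 62° (left, then right) and set each back flat; the right one has the stamp, so I pushed it about 14 mm past the dispatch line, left the bare one flat by the board, and handed the job in at about 16 s.

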